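# Release a can from the pantry can rack and stop it with the other finger

## Robot

A 6-joint arm with a two-finger parallel gripper is mounted at the origin on a cart in front of the work surface, level with it; the furniture and walls round the work are solid. World frame = base frame: x ahead of the robot, y to its left, z up, the work surface at z = 0. Lengths are in m, angles in rad, forces in N, time in s.
With the tool pointing down it reaches from about 0.3 to 0.95 m from the base axis. Payload 3.1 kg.
Tool frame: the origin (TCP) lies on the mounting face of the last link; the fingertips stand 173 mm ahead of it and the grasp point (between the pads) lies 155 mm ahead of it; z points along the fingers, x is the direction in which the jaws open and shut, and the axes are right-handed (so a half turn about z gives the same grasp; the last joint's range is limited). The gripper opens to 85 mm and grips with 20 to 120 N. Pads are 22 mm wide; open, the fingers measure 114 mm over their backs; the gripper's body (76 mm by 85 mm) begins 54 mm behind the grasp point. The pads swing forward as they close: fully open they stand 13 mm farther back than shut.
Start: joints at [-1.181, 0.308, 1.634, -0, 1.2, -0.07], TCP at [0.277, -0.56, 0.405] pointing down, gripper open.
Joint ranges: [-3.06, 3.06], [-0.79, 1.96], [0.05, 2.63], [-1.19, 4.34], [0.05, 2.64], [-2.94, 2.94]. Speed limits (rad/s): [2.79, 2.79, 3.14, 3.14, 3.14, 3.14].

## Interface

Orientations are given as [roll, pitch, yaw] about the fixed x, y, z axes, in that order (R = Rz(yaw) Ry(pitch) Rx(roll)).
In Python, from station import get_state, optics, sign_off gives the robot as it stands.
- The arm moves only by the tool servo_tool, never from a script. Its argument "motion" is a list of rows, each a list of 6 numbers: the shift along the tool's x, y, z in mm, then the turn, a rotation vector about the tool's x, y, z in degrees. A call has 1 to 5 rows; each row shifts and turns the commanded pose from where the row before left it, along the tool's axes as they then stand; what a row does not reach is not made up. A row lasts 1/10 s, in which the tool goes at most 50 mm and 8.59 degrees, less where a joint would pass 70% of its speed; a pose out of reach is approached as far as the arm can. A call with a gripper value outside its range is refused whole. "jaw" is the closure, from 0 (fully open) to 1 (shut), set as the call begins (left out, the last holds). The fingers move at their own pace and stop on an object; "newtons" is the grip in N (left out, the last holds). Time passes only in rows, so rows that do not move let the fingers close. It gives the time, the measured TCP pose, the force and the opening at its end, in the units of the state.
- get_state(): the state, without advancing time (a new reading comes with each control period).
- optics.read_camera(name): name is "side" or "top"; returns a dict with "color" (420x560x3 uint8, red, green, blue), "mtx" (3x3 intrinsics, pixels), "rvec" (rotation vector, rad) and "tvec" (3), from world to camera coordinates, as OpenCV has them. Camera axes: x right, y down, z forward; pixel columns grow to the right and rows downward; lengths in m; the calibration is good to about 2 mm. A picture is of the moment at which its call begins. There is no depth.
- sign_off(): hands the job in, once; it reports no verdict.
The state is a dict: "time": time; "joint_pos": joint angles; "joint_vel": joint speeds; "joint_torque": joint torques, N m; "ee_pos": TCP position; "orientation": TCP orientation; "ft_force": force on the tool from outside, world axes, zero at the start; "wrist_torque": the same for the moment, N m; "grip_width": finger opening in m.
Only numpy, scipy, OpenCV 4.12 (cv2) and the standard library are available. Lean on these libraries where they do the work, as an engineer would, in place of code of your own. Each camera call takes 0.05 s, during which the arm holds its last target.

## Task

Press down the orange release paddle of the small can rack with one finger so that the spring kicks the green can out over the gate, and trap the can with the other finger, standing in the lane, before it rolls off the lane's open end. Finish while holding: paddle still pressed fully down and the can resting still against that finger, inside the lane. Do not grasp or lift the can, and leave the tumbler, the espresso cup and the pepper mill alone.

Things in the scene. Friction and masses are not known exactly. Their poses are not given: they have to be found in the camera images.
- rack: White can rack fixed to the counter, 135 (x) x 197 (y) x 78 (z) mm. Origin on the counter under its middle; z up, y away from the robot, x to the robot's right (turned up to 12 degrees). A straight lane runs along its y axis, centred at x = +30 mm, 66 mm wide between 5 mm cheeks 24 mm high. The lane floor slopes down 6 degrees towards -y (the robot): height is 22.5 mm + 0.105 x (rack y). No end stop: only a finger standing in the lane stops the can.
- gate (a point): Middle of the top edge of the steel gate across the lane, at rack y = +16 mm, 4 mm thick, 14 mm above the lane floor. It is one piece with the paddle and sinks flush with the floor as the paddle goes down. Behind the can a black spring kicker (2 N, 16 mm travel) on the 78 mm high back wall (rack y = +82 to +97) pushes it towards the gate, to -y.
- can: Loose green and steel can lying across the lane, axis along rack x, 52 mm diameter, 60 mm long, 0.2 to 0.32 kg. Origin: its centre; its axes turn as it rolls. Starts at rack (30, 39, 53) mm, between kicker and gate. When the gate is about half down it pops out and rolls down the lane in about 0.3 s, so the stopping finger must already stand in the lane. It then leans on the finger with about 0.3 N.
- paddle_top (a point): Centre of the top of the orange paddle, a 48 (x) x 56 (y) mm ribbed plate beside the lane at rack (-36, -65) mm, on the robot's left. 40 mm above the counter when up, 26 mm when fully down; the rim round it is only 21 mm high. Axes as the rack's. It moves with the paddle.
- paddle (a joint): Travel of the paddle, m: 0 up, 0.014 fully down. Spring 2 N at the top, 4 N at the bottom, up to about 3 N more from the gate's friction before the can pops; it springs back when let go.
- lane_catch (a point): Point on the lane floor, middle of the lane, straight beside the paddle's middle (66 mm from it along rack x), 16 mm above the counter. A finger standing here stops the can with its centre about 25 to 45 mm up the lane. With both fingertips at the pressed paddle's height (26 mm) the tip here is 10 mm above the floor, well below the can's middle. Axes as the rack's.
- lane_end (a point): Middle of the open lower end of the lane floor, 12 mm above the counter. Axes as the rack. Mind the furniture behind: upright posts begin 0.565 m ahead of the robot base (one at y = -0.03 m, one at +0.7 m) and shelf boards, 0.32 m up, 0.61 m ahead (plates on them 0.565 m); clutter left of the rack is up to 125 mm high, so draw the arm in before swinging it across.
- tumbler: Teal glass tumbler, 68 mm diameter, 84 mm high, standing left of the rack. Origin under its middle. Bystander.
- cup: White and green espresso cup, 63 x 88 x 51 mm, standing right of the rack. Origin under its middle. Bystander.
- pepper: Dark wooden pepper mill, 58 mm diameter, 170 mm high, further to the robot's right. Origin under its middle. Bystander.

How it is judged:
On the way:
1. the paddle is being pressed while the can is still behind the gate (value of joint paddle above 0.002 m and y of can in the frame of rack above 0.03 m).
At the end, for the whole second after the job is handed in: A finger holds the paddle at least 11 of its 14 mm down (over 1 N), and the can lies still (under 20 mm/s) on the lane floor beyond the gate, its centre between rack y = +5 and -90 mm, touching a finger that stops it (value of joint paddle above 0.011 m and contact force between the fingers and rack above 1 N and contact force between the fingers and can above 0.03 N and y of can in the frame of rack between -0.09 and 0.005 m and x of can in the frame of rack between 0.02 and 0.04 m and z of can in the frame of rack below 0.06 m and linear speed of can below 0.02 m/s); the arm keeps its last pose, push and grip.
It fails at once if the can rolls off the open end of the lane (y of can in the frame of rack below -0.1 m).
It fails at once if the can is lifted off the lane (z of can in the frame of rack above 0.085 m).
It fails at once if the can is brought over the gate without pressing the paddle (y of can in the frame of rack below 0.015 m and value of joint paddle below 0.002 m).
It fails at once if the tumbler, the espresso cup or the pepper mill is moved more than 20 mm (distance of any of tumbler, cup, pepper from where it was at the start of the episode above 0.02 m).
It also fails if it takes over 32 s, if anything falls off the work surface, if the arm or the gripper's body presses on something with over 40 N, if the wrist force passes 120 N, or if a joint passes its speed limit or range.

## Working session

There is one attempt and no reset: what is moved stays moved. The work goes in short steps, Python scripts to look and compute and a tool call to move; the robot and the scene stay as the last step left them, time stands still between calls to the robot, and variables do not carry over. Pictures are saved under pics/ and viewed, and the job is handed in when it is done.

Besides the shell and the picture viewer there is one more tool, called after "Call:" as name(argument=value, ...), one argument or row to a line, values as JSON. servo_tool: Moves the arm, as the interface text tells. Its arguments: {"type":"object","properties":{"motion":{"type":"array"},"jaw":{"type":"number"},"newtons":{"type":"number"}},"required":["motion"]}

```bash
mkdir -p pics; ls; python3 - <<'E'
from station import get_state, optics
import cv2,pickle
print(get_state())
d={}
for n in("side","top"):
    c=optics.read_camera(n); d[n]=c
    cv2.imwrite(f"pics/{n}0.png",c["color"][:,:,::-1])
    print(n,c["mtx"],c["rvec"],c["tvec"])
pickle.dump(d,open("c0.pkl","wb"))
E
```

```text
pics
{'time': 0.0, 'joint_pos': array([-1.18071037e+00,  3.09017769e-01,  1.63522292e+00, -1.62004310e-05,
        1.19968866e+00, -6.97526156e-02]), 'joint_vel': array([ 0.00156233,  0.00028716, -0.00099725,  0.00105135, -0.00026222,
       -0.00019515]), 'joint_torque': array([-1.99718444e-03, -4.15253878e+01, -2.76665014e+01, -2.87252351e-04,
        1.00854909e-02,  2.50996322e-06]), 'ee_pos': array([ 0.27715578, -0.55970278,  0.40342133]), 'orientation': array([-3.14144484e+00,  2.33207144e-03, -1.11095169e+00]), 'ft_force': array([ 0.50051931,  0.69973434, -0.18482335]), 'wrist_torque': array([-0.02571763,  0.001609  , -0.02134578]), 'grip_width': 0.0855495270500417}
side [[511.03213157   0.         277.13163724]
 [  0.         511.03213157 207.7481558 ]
 [  0.           0.           1.        ]] [ 1.95320861 -0.06248366  0.06648121] [-0.50730341 -0.02468314  1.36084395]
top [[505.69471608   0.         279.25064348]
 [  0.         505.69471608 207.05052233]
 [  0.           0.           1.        ]] [ 2.14629104 -2.17703494  0.14114323] [-0.27433045  0.51779012  0.99120635]
```

View pics/side0.png

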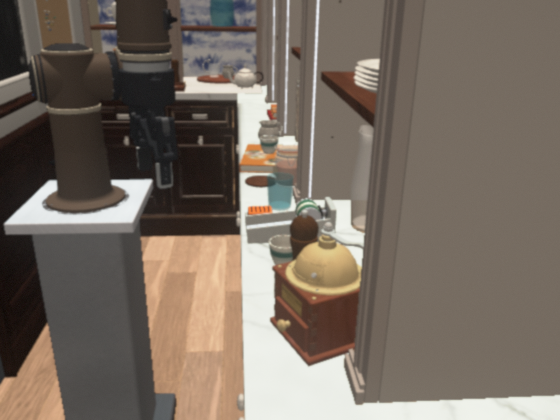

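View pics/top0.png

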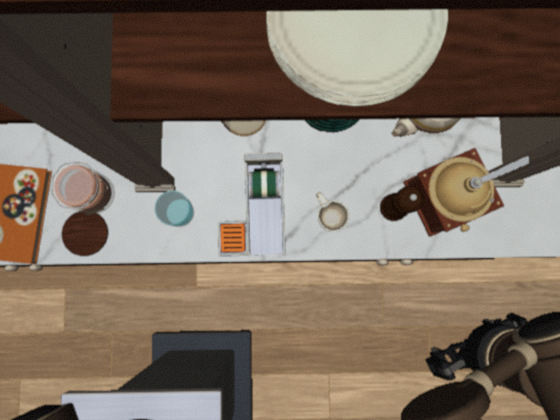

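The top view shows the paddle around (233,237), the can at (264,182) and the lane's lower end around y=254. The tumbler is at (174,208), the cup at (333,214) and the mill at (397,206). Next I'll enlarge this area and measure it.

```bash
cat > h.py <<'E'
import numpy as np,cv2
def ray(c,u,v):
    R=cv2.Rodrigues(c["rvec"])[0]; t=np.ravel(c["tvec"])
    return -R.T@t, R.T@np.linalg.inv(c["mtx"])@np.array([u,v,1.])
def onz(c,u,v,z):
    o,d=ray(c,u,v); return o+d*(z-o[2])/d[2]
def proj(c,p):
    return cv2.projectPoints(np.float64(p).reshape(-1,3),c["rvec"],c["tvec"],c["mtx"],None)[0].reshape(-1,2)
E
python3 - <<'E'
import pickle; from h import *
d=pickle.load(open("c0.pkl","rb")); c=d["top"]; im=c["color"]
cv2.imwrite("pics/topz.png",cv2.resize(im[140:270,200:360],None,fx=5,fy=4.5,interpolation=cv2.INTER_CUBIC)[:,:,::-1])
hsv=cv2.cvtColor(im,cv2.COLOR_RGB2HSV)
roi=np.zeros(im.shape[:2],np.uint8); roi[140:260,210:300]=1
o=((hsv[...,0]<18)&(hsv[...,1]>150)&(hsv[...,2]>90)&(roi>0)).astype(np.uint8)
o=cv2.morphologyEx(o,cv2.MORPH_CLOSE,np.ones((5,5)))
cnt=max(cv2.findContours(o,0,2)[0],key=cv2.contourArea); r=cv2.minAreaRect(cnt); print("paddle",r)
b=np.array([onz(c,u,v,.04) for u,v in cv2.boxPoints(r)]);print(b, b.mean(0), onz(c,*r[0],.04))
g=((hsv[...,0]>60)&(hsv[...,0]<95)&(hsv[...,1]>90)&(roi>0)).astype(np.uint8)
gc=np.argwhere(g)[:,::-1]; print("green",gc.min(0),gc.max(0),gc.mean(0),onz(c,*gc.mean(0),.075))
for n,(u,v) in dict(tum=(174,208),cup=(333,214),mill=(397,206)).items(): print(n,onz(c,u,v,.06))
w=((hsv[...,1]<45)&(hsv[...,2]>195)&(roi>0))
c2=d["side"]; cv2.imwrite("pics/sidez.png",cv2.resize(c2["color"][180:280,230:350],None,fx=6,fy=6,interpolation=cv2.INTER_CUBIC)[:,:,::-1])
E
```

```text
paddle ((232.5, 237.5), (27.0, 23.0), 90.0)
[[ 0.4803897  -0.16457787  0.04      ]
 [ 0.47974449 -0.21056511  0.04      ]
 [ 0.42587966 -0.21023563  0.04      ]
 [ 0.42653746 -0.16454785  0.04      ]] [ 0.45313783 -0.18748162  0.04      ] [ 0.45304993 -0.18747774  0.04      ]
green [253 170] [274 195] [263.57894737 182.97076023] [ 0.55640117 -0.2514084   0.075     ]
tum [ 0.51145408 -0.07435966  0.06      ]
cup [ 0.49523593 -0.38703616  0.06      ]
mill [ 0.50936161 -0.5139124   0.06      ]
```

View pics/topz.png

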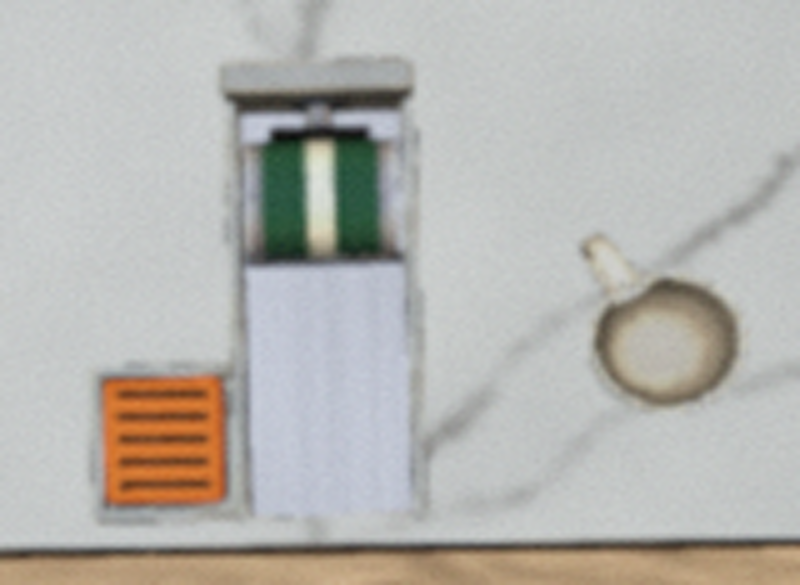

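View pics/sidez.png

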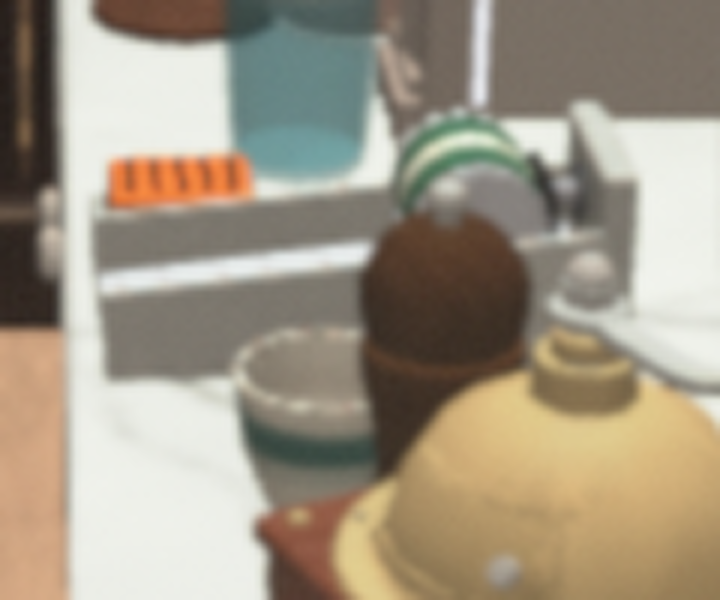

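```bash
python3 - <<'E'
import pickle; from h import *
d=pickle.load(open("c0.pkl","rb")); c=d["top"]
z=lambda u,v,h: onz(c,200+(u+.5)/5-.5,140+(v+.5)/4.5-.5,h)
P=lambda *a: print(*[np.round(x,4) for x in a])
a,b=z(222,62,.078),z(412,57,.078); P(a,b,np.degrees(np.arctan2(a[0]-b[0],a[1]-b[1])))
a2,b2=z(222,94,.078),z(412,93,.078);P(a2,b2,(a+b+a2+b2)/4)
# lane floor/cheek inner edges: right inner at gate & end
f=lambda y:.0225+.105*y
for u1,u2 in((247,251),(403,411)):
  p,q=z(u1,265,f(.016)),z(u2,513,f(-.0985)); P(p,q,np.degrees(np.arctan2((p-q)[1],(p-q)[0])))
for yaw in(-1,0,1,2):
  r=np.radians(yaw); X=np.array([np.sin(r),-np.cos(r)]);Y=np.array([np.cos(r),np.sin(r)])
  pad=np.array([.4531,-.1875]); o=pad+.036*X+.065*Y
  pts=[[30,16,f(.016)*1e3],[-3,-98.5,f(-.0985)*1e3],[63,-98.5,f(-.0985)*1e3],[-8,97,78],[68,97,78],[-8,82,78],[68,82,78],[30,39,79],[-36,-65,40]]
  uv=proj(c,[[*(o+X*a/1e3+Y*b/1e3),h/1e3] for a,b,h in pts])
  print(yaw,np.round(o,4),[ (round((u-200+.5)*5),round((v-140+.5)*4.5)) for u,v in uv])
E
```

```text
[ 0.6151 -0.2138  0.078 ] [ 0.6164 -0.2882  0.078 ] -0.9636
[ 0.6009 -0.2137  0.078 ] [ 0.6004 -0.288   0.078 ] [ 0.6082 -0.2509  0.078 ]
[ 0.5334 -0.2201  0.0242] [ 0.4214 -0.2203  0.0122] 0.0931
[ 0.5325 -0.2839  0.0242] [ 0.4205 -0.2856  0.0122] 0.8735
-1 [ 0.5175 -0.2246] [(333, 265), (251, 519), (412, 519), (234, 64), (428, 64), (234, 97), (428, 98), (330, 195), (165, 441)]
0 [ 0.5181 -0.2235] [(329, 263), (252, 518), (414, 515), (227, 63), (421, 60), (227, 96), (421, 94), (326, 192), (165, 441)]
1 [ 0.5187 -0.2224] [(326, 260), (253, 516), (415, 512), (220, 62), (414, 56), (221, 95), (415, 90), (321, 190), (165, 441)]
2 [ 0.5193 -0.2212] [(322, 258), (255, 515), (416, 508), (212, 61), (406, 53), (214, 94), (408, 86), (316, 187), (165, 441)]
```

Call:
servo_tool(
  motion=[
    [0,0,0,0,0,6.4],
    [0,0,0,0,0,6.4],
    [0,0,0,0,0,6.4],
    [0,0,0,0,0,6.4],
    [0,0,0,0,0,0],
  ],
  jaw=0.4,
  newtons=40,
)

```text
time: 0.6
ee_pos: [0.2773, -0.5599, 0.404]
orientation: [3.141, 0.001, -1.558]
ft_force: [-0.3, 0.3, 0.1]
grip_width: 0.0511
```

Call:
servo_tool(
  motion=[
    [-40,-20,0,0,0,0],
    [-40,-20,0,0,0,0],
    [-40,-20,0,0,0,0],
    [-40,-20,0,0,0,0],
    [0,0,0,0,0,0],
  ],
)

```text
time: 1.1
ee_pos: [0.3567, -0.3948, 0.404]
orientation: [3.141, 0.004, -1.551]
ft_force: [-1.0, -0.8, 0.0]
grip_width: 0.0511
```

Call:
servo_tool(
  motion=[
    [-44,-25,0,0,0,0],
    [-44,-25,0,0,0,0],
    [-44,-25,0,0,0,0],
    [-40,-23,0,0,0,0],
    [0,0,0,0,0,0],
  ],
)

```text
time: 1.6
ee_pos: [0.4519, -0.2238, 0.4046]
orientation: [-3.141, 0.002, -1.55]
ft_force: [-0.2, -0.5, 0.0]
grip_width: 0.0516
```

Call:
servo_tool(
  motion=[
    [0,0,35,0,0,0],
    [0,0,35,0,0,0],
    [0,0,35,0,0,0],
    [0,0,0,0,0,0],
    [0,0,0,0,0,0],
  ],
)

```text
time: 2.1
ee_pos: [0.4499, -0.2282, 0.2995]
orientation: [3.14, 0.001, -1.558]
ft_force: [-0.2, -0.8, 0.4]
grip_width: 0.0513
```

```bash
python3 - <<'E'
from station import get_state, optics
import cv2
s=get_state();print(s['time'],s['ee_pos'],s['orientation'])
for n,(a,b,c,d) in dict(side=(180,280,230,350),top=(140,270,200,360)).items():
    c_=optics.read_camera(n)["color"][a-60:b,c:d]
    cv2.imwrite(f"pics/{n}1.png",cv2.resize(c_,None,fx=4,fy=3,interpolation=cv2.INTER_CUBIC)[:,:,::-1])
E
```

```text
2.1 [ 0.44985116 -0.22820329  0.29946833] [ 3.14012341e+00  5.48732006e-04 -1.55762147e+00]
```

View pics/side1.png

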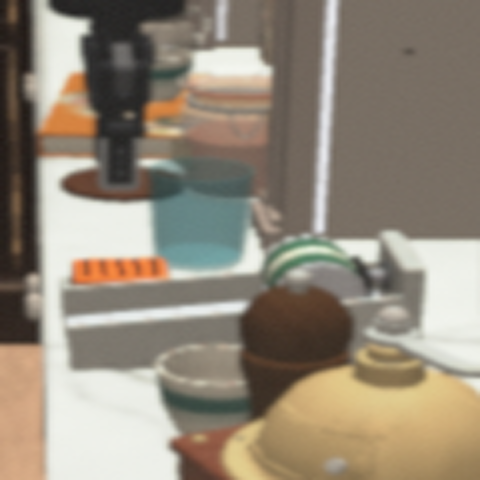

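View pics/top1.png

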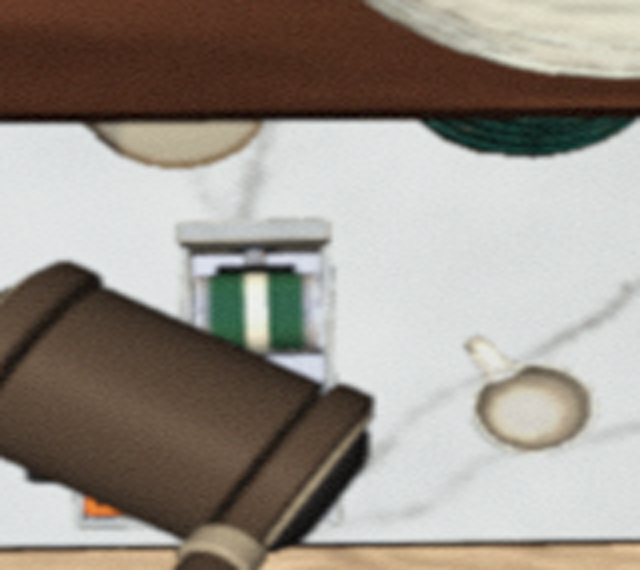

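The side view shows the gripper's fingers at about (120,185) in the crop, above the paddle and well clear of the tumbler. In the top view the arm hides the paddle, and the can at (255,310) is still behind the gate. I'll trim the position and then lower the tool.

Call:
servo_tool(
  motion=[
    [-8,-4,20,0,0,0],
    [0,0,25,0,0,0],
    [0,0,20,0,0,0],
    [0,0,10,0,0,0],
    [0,0,0,0,0,0],
  ],
)

```text
time: 2.7
ee_pos: [0.4542, -0.2196, 0.2249]
orientation: [3.141, -0.0, -1.558]
ft_force: [0.1, 0.4, -0.2]
grip_width: 0.0513
```

Call:
servo_tool(
  motion=[
    [0,0,0,0,0,0],
  ],
)

```text
time: 2.8
ee_pos: [0.4548, -0.22, 0.2261]
orientation: [-3.139, -0.001, -1.558]
ft_force: [0.2, 0.5, 0.0]
grip_width: 0.0513
```

```bash
python3 - <<'E'
from station import get_state, optics
from h import *
s=get_state();print(s['time'],s['ee_pos'],s['orientation'],s['ft_force'])
c=optics.read_camera("side")
cv2.imwrite("pics/side2.png",cv2.resize(c["color"][160:280,230:350],None,fx=5,fy=5,interpolation=cv2.INTER_CUBIC)[:,:,::-1])
t=s['ee_pos']
for dy in(-.033,.033): print([np.round((proj(c,[t[0]+dx,t[1]+dy,t[2]-.168])[0]-[230,160])*5) for dx in(-.011,.011)])
E
```

```text
2.8 [ 0.45484573 -0.21999877  0.22607719] [-3.13934140e+00 -1.41770476e-03 -1.55781190e+00] [0.15135611 0.53632258 0.0133574 ]
[array([135., 262.]), array([185., 262.])]
[array([130., 209.]), array([177., 208.])]
```

View pics/side2.png

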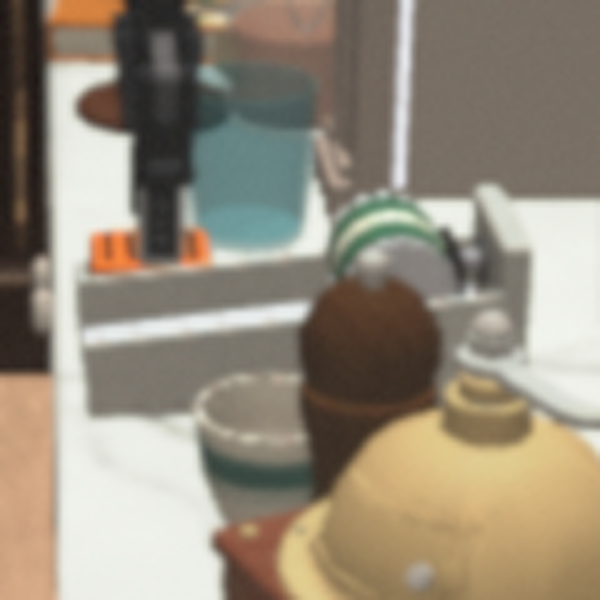

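The near finger's tip is at crop (160,262), matching the prediction, and it lines up with the lane beside the paddle. I'll now go down gently.

Call:
servo_tool(
  motion=[
    [0,0,6,0,0,0],
    [0,0,6,0,0,0],
    [0,0,3,0,0,0],
    [0,0,3,0,0,0],
    [0,0,0,0,0,0],
  ],
)

```text
time: 3.35
ee_pos: [0.4539, -0.2193, 0.2062]
orientation: [3.141, 0.0, -1.558]
ft_force: [-0.2, -0.1, 0.6]
grip_width: 0.0515
```

Call:
servo_tool(
  motion=[
    [0,0,2,0,0,0],
    [0,0,2,0,0,0],
    [0,0,0,0,0,0],
  ],
)

```text
time: 3.65
ee_pos: [0.454, -0.2193, 0.2025]
orientation: [3.141, 0.0, -1.558]
ft_force: [-1.2, -0.1, 1.4]
grip_width: 0.0514
```

Call:
servo_tool(
  motion=[
    [0,0,2,0,0,0],
    [0,0,0,0,0,0],
  ],
)

```text
time: 3.85
ee_pos: [0.454, -0.2193, 0.2005]
orientation: [3.142, 0.0, -1.558]
ft_force: [-0.0, 0.5, 1.4]
grip_width: 0.0512
```

```bash
python3 - <<'E'
from station import get_state, optics
from h import *
s=get_state();print(s['time'],s['ee_pos'],s['ft_force'],s['wrist_torque'])
c=optics.read_camera("side")
cv2.imwrite("pics/side3.png",cv2.resize(c["color"][160:280,230:350],None,fx=5,fy=5,interpolation=cv2.INTER_CUBIC)[:,:,::-1])
E
```

```text
3.85 [ 0.45399565 -0.21932383  0.20050368] [-0.02376584  0.46200839  1.35427807] [0.01497793 0.0878889  0.01962046]
```

View pics/side3.png

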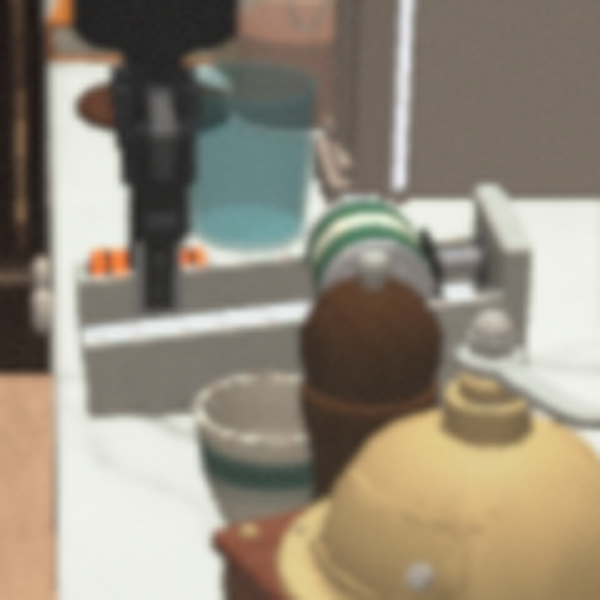

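The paddle at (105,262) is partly down. The can, now near (365,235), has shifted towards the gate, and the finger stands in the lane at (158,300). I'll keep pressing.

Call:
servo_tool(
  motion=[
    [0,0,3,0,0,0],
    [0,0,3,0,0,0],
    [0,0,2,0,0,0],
    [0,0,0,0,0,0],
    [0,0,0,0,0,0],
  ],
)

```text
time: 4.4
ee_pos: [0.4545, -0.2196, 0.1957]
orientation: [3.14, 0.001, -1.557]
ft_force: [-7.0, 3.6, 26.8]
grip_width: 0.0514
```

```bash
python3 - <<'E'
from station import get_state, optics
from h import *
s=get_state();print(s['time'],s['ee_pos'],s['ft_force'],s['wrist_torque'])
for n,(a,b) in dict(side=(160,230),top=(150,200)).items():
  c=optics.read_camera(n)
  cv2.imwrite(f"pics/{n}4.png",cv2.resize(c["color"][a:a+120,b:b+120],None,fx=5,fy=5,interpolation=cv2.INTER_CUBIC)[:,:,::-1])
E
```

```text
4.4 [ 0.45447197 -0.21958764  0.19565601] [-7.0101786   3.55494399 26.7995241 ] [1.35184779 1.32517116 0.25437793]
```

View pics/side4.png

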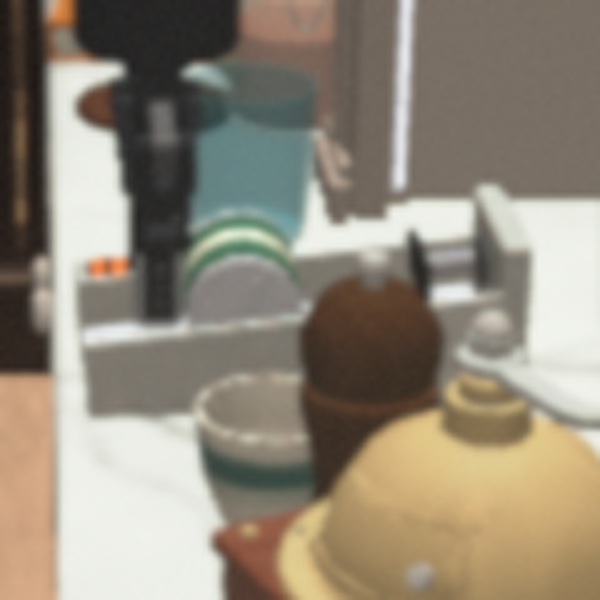

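View pics/top4.png

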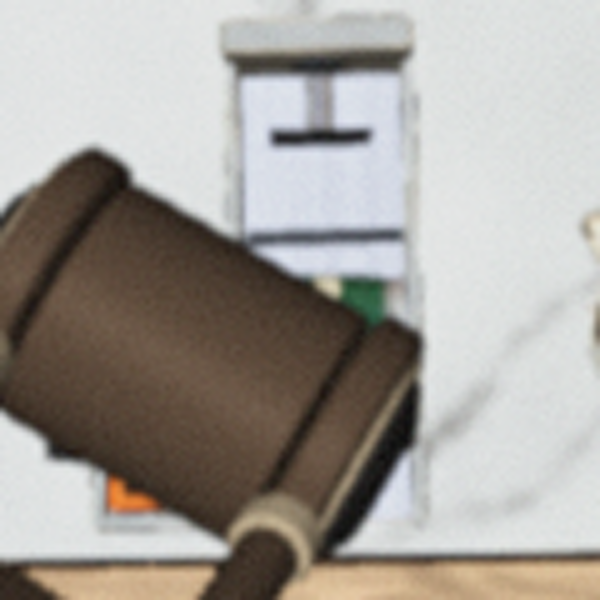

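The can, centred near (242,270) in the side crop, is caught against the lane finger, and the gate is flush. The 27 N reading shows the paddle has bottomed out. I'll ease the push a little, let it settle and check that the can is still.

Call:
servo_tool(
  motion=[
    [0,0,-1,0,0,0],
    [0,0,-0.5,0,0,0],
    [0,0,0,0,0,0],
    [0,0,0,0,0,0],
    [0,0,0,0,0,0],
  ],
)

```text
time: 5.0
ee_pos: [0.4543, -0.2195, 0.1959]
orientation: [3.141, 0.001, -1.558]
ft_force: [-4.6, 2.3, 16.4]
grip_width: 0.051
```

Call:
servo_tool(
  motion=[
    [0,0,0,0,0,0],
    [0,0,0,0,0,0],
    [0,0,0,0,0,0],
    [0,0,0,0,0,0],
    [0,0,0,0,0,0],
  ],
)

```text
time: 5.5
ee_pos: [0.4543, -0.2195, 0.1959]
orientation: [3.141, 0.001, -1.558]
ft_force: [-4.9, 0.9, 16.6]
grip_width: 0.0513
```

```bash
python3 - <<'E'
from station import get_state, optics
from h import *
s=get_state();print(s['time'],s['ee_pos'],s['ft_force'],s['wrist_torque'])
prev=None
for k in range(4):
  c=optics.read_camera("side"); im=c["color"]; hsv=cv2.cvtColor(im,cv2.COLOR_RGB2HSV)
  g=(hsv[...,0]>60)&(hsv[...,0]<90)&(hsv[...,1]>110); g[:198]=0;g[225:]=0;g[:,:265]=0;g[:,295:]=0
  print(np.argwhere(g).mean(0),g.sum())
cv2.imwrite("pics/side5.png",cv2.resize(im[160:280,230:350],None,fx=5,fy=5,interpolation=cv2.INTER_CUBIC)[:,:,::-1])
# can end-face centre: near face rack x=60
r=np.radians(.7);X=np.array([np.sin(r),-np.cos(r)]);Y=np.array([np.cos(r),np.sin(r)]);o=np.array([.5185,-.2228])
for y in(-.02,-.03,-.04):
  p=o+.06*X+y*Y; z=.0225+.105*y+.026
  print(y,np.round((proj(c,[[*p,z],[*(p-.026*Y),z],[*(p+.026*Y),z],[*p,z+.026]])-[230,160])*5))
E
```

```text
5.5 [ 0.45431641 -0.21950268  0.19591155] [-4.9032095   0.88675618 16.57102626] [0.80444435 0.81215242 0.11309194]
[nan nan] 0
[nan nan] 0
[nan nan] 0
[nan nan] 0
-0.02 [[264. 311.]
 [205. 313.]
 [323. 310.]
 [266. 257.]]
-0.03 [[242. 314.]
 [182. 315.]
 [301. 313.]
 [243. 259.]]
-0.04 [[219. 317.]
 [160. 318.]
 [278. 316.]
 [220. 262.]]<stdin>:8: RuntimeWarning: Mean of empty slice.
  ret = um.true_divide(
```

View pics/side5.png

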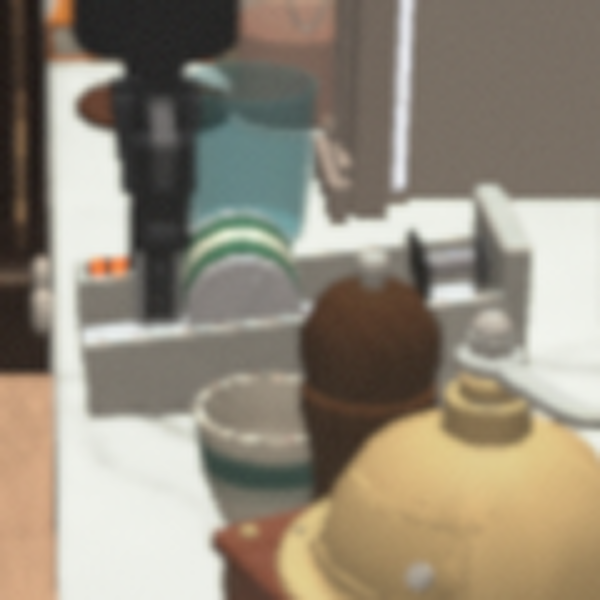

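The can is in the same place as in the last picture. Its end face is centred near column 243, which puts it at rack y ≈ -0.03, leaning on the finger. The paddle is held down with 16 N, so I'm handing in.

```bash
python3 -c "
from station import sign_off;print(sign_off())"
```

```text
the job is handed in; nothing more can be done
None
```

The job is handed in at about 5.7 s of the 32 s allowed. One finger holds the paddle down, and the can is trapped against the other finger in the lane. The hand-in reported no verdict.

**What I did:** I located the rack from the top view (turned about 0.7°) and set the jaws to a 51 mm opening. One finger went over the paddle and the other into the lane. I then pressed down until the can popped over the gate and rolled onto the lane finger, and eased the push from 27 N to about 16.5 N.

**Last checks:**
- **Paddle:** the tool height stayed the same while I eased the push, so the paddle is at its stop. I had no direct reading of the paddle joint.
- **Can:** it lies at about rack y = -0.03 m, inside the lane. It sat in the same place in two side pictures about 1 s apart, and no gap to the finger shows. I did not measure the contact force between finger and can.
- **Failed check:** my colour-mask test for whether the can was moving found no pixels, so I judged "still" by comparing the two pictures.
- **Other objects:** the arm's path kept clear of the tumbler, cup and pepper mill. They look undisturbed in the last side picture, but I did not re-measure their positions.

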